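Unpin a spring specimen clamp and hold its jaw open at the set mark

TASK

Draw the locking pin straight up out of the specimen clamp and park it in the side notch of the little slotted stand: shank all the way in the notch, collar resting on the stand's plate, pin upright and let go. Then grip the clamp's handle and pull the spring-return jaw out until its pointer lines up with the fin on the setting clip (within 4 mm), and finish while still holding the handle there so that a specimen could be loaded. Leave the other things on the bench where they are.

Things in the scene. Friction and masses are not known exactly. Their poses are not given: they have to be found in the camera images.
- pin_grip (a point): Steel locking pin, loose, upright, 84 mm long, 70-170 g: shank 10 mm dia, 36 long; collar 28 dia, 4 thick; round grip on top 20 dia, 44 tall. Point: axis at mid-grip, 26 mm above the collar's underside, 62 above the tip; z up. At the start its shank locks the clamp's slide in a vertical bore (1.5 mm play), collar on the slide's top 40 mm above the bench; free once raised 36 mm.
- notch (a point): Fixed stand beside the clamp, left or right: 70 mm square foot, column at its +x, 64 mm square plate 6 thick, top 65 above the bench. Notch in the plate 16 wide (22 in its first 8), open at the plate's -x edge. Point: parked axis of the shank at the plate's top face; mouth edge 32 mm along -x, end wall 8 mm along +x. Parked, the pin hangs by its collar, mid-grip 26 mm above the point.
- handle (a point): Middle of the handle's crossbar on the clamp's slide: bar 14 mm square, 74 long along this frame's y, on posts at its ends (58 mm clear between), centre 75 mm above the bench, 35 above the slide's top, 85 from the pin towards -x. Drawn along this frame's -x, roughly towards the robot. x, y, z are the clamp's axes, z up.
- pointer (a point): Tip of the pointer, a thin dark fin 3 mm thick that reaches from the slide over the +y guide rail, 45 mm above the bench, 50 mm from the handle towards +x; moves with the slide. Axes as the handle's. The slide is 40 mm wide, between rails 38 mm high on a bed 315 x 120 mm; the jaws at its far end stand 65 mm high.
- mark (a point): Inner edge of the thin dark fin (3 mm thick) on the setting clip, a small steel block fixed on the clamp's bed outside the +y rail, 45 mm above the bench. The pointer is to come level with it along the clamp's x (same axes). It is 45 to 75 mm from the pointer's home towards -x.
- jaw (a joint): Travel of the jaw slide, m: 0 is home (shut), grows as the handle is pulled along the clamp's -x, stop at 0.09. A spring draws it home with 5 N at 0, plus 0.8 N per 10 mm, and 1 N of friction; let go, it runs shut. The pointer meets the mark when this equals the distance along x from the pointer's home to the mark.
- pin: The same locking pin; origin at the tip of its shank.
- cup: Bystander: metal cup, 72 mm across, 80 mm high, origin under its base; on the other side of the clamp from the stand.
- beaker: Bystander: glass beaker, 68 mm across, 85 mm high, origin under its base.
- jar: Bystander: white jar with black lid, 56 mm across, 75 mm high, origin under its base.
- prism0: Bystander: mortar prism 160 x 40 x 40 mm, origin under its centre, long along x; left.
- prism1: Bystander: mortar prism 160 x 40 x 40 mm, origin under its centre, long along x; right.
- weight: Bystander: brass weight 44 mm across, 58 mm high, origin under its base.
- spatula: Bystander: spatula lying flat on the bench.
Mind the look-alikes: they are no part of the job. Several things look just like the pin: the one meant starts nearest to the robot's base.

How it is judged:
By the outcome, as a careful person would: the job done as asked, in the order asked, and still so for the second after the job is handed in, while the arm keeps its last pose, push and grip.
It also fails if it takes over 59 s, if anything falls off the work surface, if the arm or the gripper's body presses on something with over 40 N, if the wrist force passes 120 N, or if a joint passes its speed limit or range.

ROBOT

A 6-joint arm with a two-finger parallel gripper is mounted at the origin on the work surface. World frame = base frame: x ahead of the robot, y to its left, z up, the work surface at z = 0. Lengths are in mm, angles in rad, forces in N, time in s.
With the tool pointing down it reaches from about 375 to 975 mm from the base axis. Payload 3.8 kg.
Tool frame: the origin (TCP) lies at the very end of the fingers, on their centre line; the grasp point (between the pads) lies 19 mm behind it; z points along the fingers, y is the line along which they close (so a half turn about z gives the same grasp; the last joint's range is limited). The gripper opens to 85 mm and grips with 20 to 120 N. Pads are 22 mm wide; open, the fingers measure 114 mm over their backs; the gripper's body (76 mm by 85 mm) begins 54 mm behind the grasp point. The pads swing forward as they close: fully open they stand 13 mm farther back than shut.
Start: joints at [-1.345, 0.264, 1.604, -0, 1.274, -0.037], TCP at [175.35, -651.821, 231.28] pointing down, gripper open.
Joint ranges: [-2.63, 2.63], [-0.94, 2.18], [0.31, 2.57], [-1.31, 4.45], [0, 2.66], [-2.55, 2.55]. Speed limits (rad/s): [2.57, 2.57, 3.14, 3.14, 3.14, 3.14].

INTERFACE

Orientations are given as a unit quaternion [w, x, y, z].
In Python, from plant import robot gives the robot as it stands.
- The arm moves only by the shell command python3 -m crank 'ROWS' [FORCE]. ROWS is JSON, a list of rows, each a list of 7 numbers: the shift along the tool's x, y, z in mm, then the turn, a rotation vector about the tool's x, y, z in rad, then the gripper command: -1 is fully open, 1 is shut, values between are in proportion. A call has 1 to 8 rows; each row shifts and turns the commanded pose from where the row before left it, along the tool's axes as they then stand; what a row does not reach is not made up. A row lasts 1/10 s, in which the tool goes at most 50 mm and 8.59 degrees, less where a joint would pass 70% of its speed; a pose out of reach is approached as far as the arm can. A call is refused whole if a number of a shift passes 50 or a number of a turn 0.15, either way. A call with a gripper value outside its range is refused whole. The fingers move at their own pace and stop on an object; FORCE is the grip in N (left out, the last holds). Time passes only in rows, so rows that do not move let the fingers close. It gives the time, the measured TCP pose, the force, the opening and the grip force at its end, in the units of the state.
- robot.get_state(): the state, without advancing time (a new reading comes with each control period).
- robot.grab_frame(name): name is "scene" or "top" or "wrist"; returns a dict with "color" (480x640x3 uint8, red, green, blue), "mtx" (3x3 intrinsics, pixels), "k1" (the pictures are not rectified: a ray, as slopes to the right and down, at radius r is drawn at 1 + k1 r^2 times it, then the intrinsics apply), "R" (3x3) and "t" (3): a world point X has camera coordinates R X + t; the wrist camera has in their place "tool_from_camera" (4x4, takes a point from camera to tool coordinates, whose origin is the TCP and whose axes are the flange's). Camera axes: x right, y down, z forward; pixel columns grow to the right and rows downward; lengths in mm; the calibration is good to about 2 mm. A picture is of the moment at which its call begins: read the wrist's pose just before it. There is no depth.
- robot.job_done(): hands the job in; it is judged then, once.
The state is a dict: "time_s": time; "q": joint angles; "joint_vel": joint speeds; "tau": joint torques, N m; "tcp_pos": TCP position; "eef_rot": TCP orientation; "contact_force": force on the tool from outside, world axes, zero at the start; "torque": the same for the moment, N m; "grip_width": opening from 0.0 (shut) to 1.0 (fully open); "gripper_force": force on a finger pad.
Only numpy, scipy, OpenCV 4.12 (cv2) and the standard library are available. Lean on these libraries where they do the work, as an engineer would, in place of code of your own. Each camera call takes 0.05 s, during which the arm holds its last target. There are 200 camera calls.

## Working session

There is one attempt and no reset: what is moved stays moved. The work goes in short steps, Python scripts to look and compute and a shell command to move; the robot and the scene stay as the last step left them, time stands still between calls to the robot, and variables do not carry over. Pictures are saved under pics/ and viewed, at most 10 in all, crops included, and the job is handed in when it is done.

```bash
ls; mkdir -p pics; cat > h.py <<'E'
import numpy as np, cv2
from plant import robot
from scipy.spatial.transform import Rotation as Ro
def pose():
    s=robot.get_state(); q=s['eef_rot']; return np.array(s['tcp_pos']),Ro.from_quat([q[1],q[2],q[3],q[0]]).as_matrix()
def grab(name,fn=None):
    p,Rt=pose(); f=robot.grab_frame(name)
    if 'R' in f: R=np.array(f['R']);t=np.array(f['t'])
    else:
        T=np.array(f['tool_from_camera']); Rw=Rt@T[:3,:3]; c=Rt@T[:3,3]+p; R=Rw.T; t=-R@c
    cam=dict(K=np.array(f['mtx']),k1=f['k1'],R=R,t=t)
    if fn: cv2.imwrite(fn,f['color'][...,::-1]); np.savez(fn[:-4]+'.npz',**cam)
    return f['color'],cam
def load(fn): 
    d=np.load(fn[:-4]+'.npz'); return cv2.imread(fn)[...,::-1],{k:d[k] for k in d}
def ray(cam,uv):
    K=cam['K']; x=cv2.undistortPoints(np.array([[uv]],float),K,np.array([float(cam['k1']),0,0,0]))[0,0]
    R=cam['R']; return -R.T@cam['t'], R.T@np.array([x[0],x[1],1])
def onz(cam,uv,z):
    c,d=ray(cam,uv); return c+d*(z-c[2])/d[2]
def proj(cam,X):
    return cv2.projectPoints(np.array([X],float),cv2.Rodrigues(cam['R'])[0],cam['t'],cam['K'],np.array([float(cam['k1']),0,0,0]))[0][0,0]
E
python3 - <<'E'
from h import *
for n in('scene','top'):
    im,c=grab(n,f'pics/{n}0.png'); print(n,-c['R'].T@c['t'],c['R'].round(2).tolist(),c['k1'])
print(robot.get_state())
E
```

```text
pics
scene [1389.90346864  -42.52907738  908.96881987] [[0.07, 1.0, 0.0], [0.71, -0.05, -0.7], [-0.7, 0.05, -0.71]] 0.05001313572637526
top [ 2.47391839e+02 -9.34859988e-01  1.40403690e+03] [[0.0, -1.0, 0.0], [-0.97, -0.0, -0.22], [0.22, -0.0, -0.97]] -0.09855943187674623
{'time_s': 0.1, 'q': array([-1.34492354e+00,  2.64668764e-01,  1.60525330e+00,  3.38830405e-05,
        1.27371709e+00, -3.68951630e-02]), 'joint_vel': array([-0.00058456, -0.00124211, -0.0036557 ,  0.00083519,  0.0004433 ,
        0.00111546]), 'tau': array([ 2.43473578e-04, -5.16705930e+01, -3.68590665e+01, -1.35436153e-04,
        6.28352471e-03, -8.94824780e-06]), 'tcp_pos': array([ 175.19584797, -651.17138715,  230.08407191]), 'eef_rot': array([-1.02021256e-03,  9.91381666e-01,  1.31001315e-01, -8.04197038e-05]), 'contact_force': array([-0.17569881,  0.6797767 ,  0.01551087]), 'torque': array([-0.00190542, -0.00869991, -0.00212608]), 'gripper_force': 0.0, 'grip_width': 1.0018487116679695}
```

View pics/top0.png

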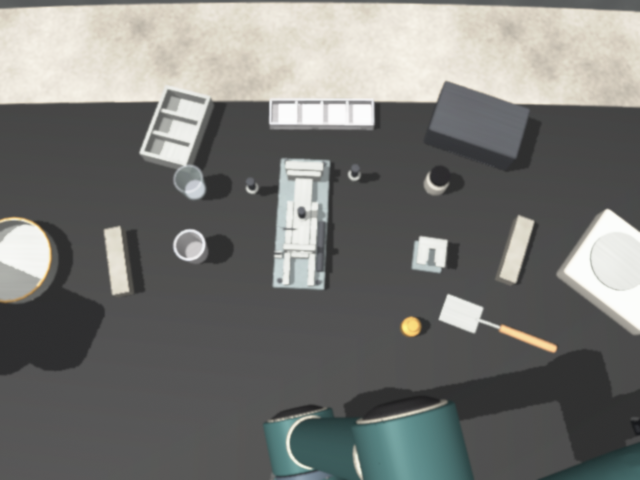

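View pics/scene0.png

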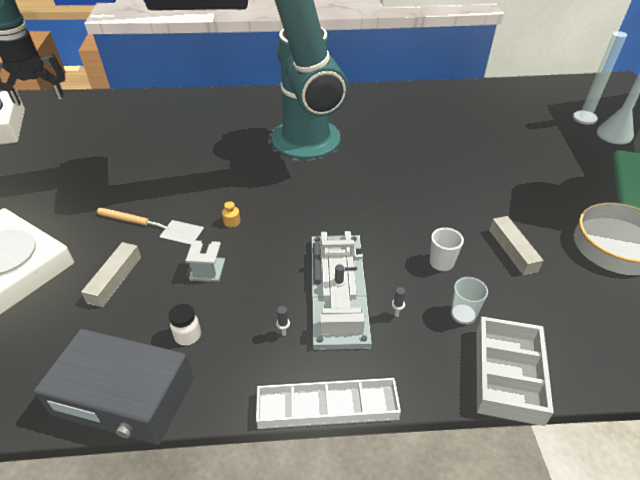

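Top view: the pin candidates are the dark grips at (302,212) in the clamp's slide, and (252,185) and (355,173) standing loose on the bench. The one at (302,212) is the one meant: it is nearest the base and sits in the slide. The stand is at (431,254), to the robot's right. I'll enlarge to confirm and compute rough positions.

```bash
python3 - <<'E'
from h import *
a,ca=load('pics/top0.png'); b,cb=load('pics/scene0.png')
A=cv2.resize(a[150:300,240:460],None,fx=3.6,fy=3.6,interpolation=cv2.INTER_CUBIC)[:, :800]
cv2.imwrite('pics/crop1.png',A[...,::-1])
for n,uv,z in [('pin top',(302,211),88),('L2',(252,184),88),('L3',(355,172),88),('bedFL',(273,287),10),('bedFR',(327,289),10),('bedBL',(282,158),10),('bedBR',(330,159),10),('stand',(431,250),65)]:
    print(n,onz(ca,uv,z).round())
print('pin scene',onz(cb,(339,268),88).round(),'stand',onz(cb,(205,250),65).round())
E
```

```text
pin top [628.  44.  88.]
L2 [692. 161.  88.]
L3 [723. -78.  88.]
bedFL [464. 113.  10.]
bedFR [460. -14.  10.]
bedBL [787.  98.  10.]
bedBR [785. -21.  10.]
stand [ 543. -253.   65.]
pin scene [633.  45.  88.] stand [ 536. -252.   65.]
```

View pics/crop1.png

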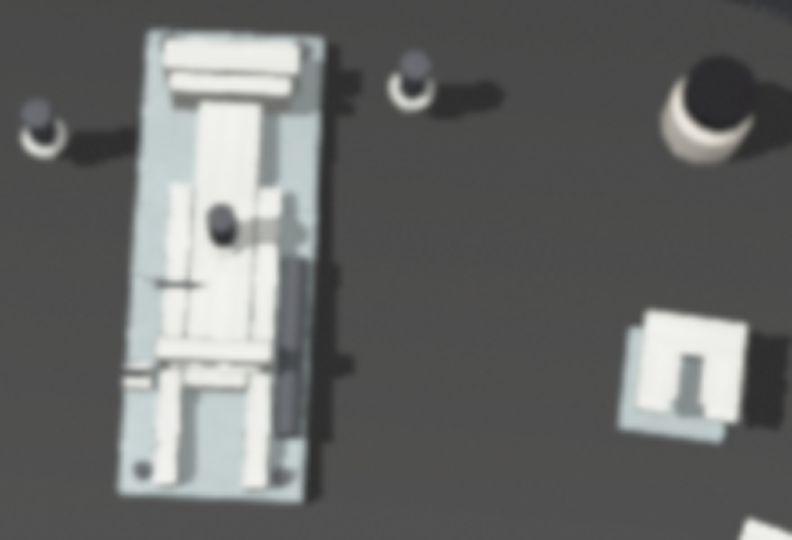

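The crop confirms it: the pin at crop (222,212) stands in the clamp's slide. The fixed stand is at crop (690,365) with its notch opening down, towards the robot. First I go over the stand for a close look, on the way to the pin.

```bash
cat >> h.py <<'E'
def go(x,y,z,yaw=None):
    p,R=pose(); d=np.array([x,y,z])-p; cy=np.arctan2(R[1,0],R[0,0])
    print('pos',p.round(1),'yaw',cy.round(3),'tilt',R[:,2].round(3),'tool delta',(R.T@d).round(1),'len',np.linalg.norm(d).round())
    if yaw is not None:
        r=yaw; M=Ro.from_euler('z',r).as_matrix()@np.diag([1,-1,-1.]); print(' turn',Ro.from_matrix(R.T@M).as_rotvec().round(3),'delta after turn',(M.T@d).round(1))
E
python3 -m crank '[[0,0,0,0,0,0.148,-1],[0,0,0,0,0,0.148,-1],[0,0,0,0,0,0,-1]]' 60
python3 -c "
from h import *
go(480,-250,230,-0.034); print(robot.grab_frame('wrist')['tool_from_camera'])"
```

```text
time_s: 0.4
tcp_pos: [175.3, -651.4, 230.5]
eef_rot: [-0.001, 1.0, -0.017, -0.0]
contact_force: [-0.5, 0.4, 0.1]
grip_width: 1.001
gripper_force: 0.0
pos [ 175.3 -651.4  230.5] yaw -0.034 tilt [-0.     0.001 -1.   ] tool delta [ 291.1 -411.4    0.9] len 504.0
 turn [-0.001  0.     0.   ] delta after turn [ 290.9 -411.5    0.5]
[[ 2.99267855e-05 -9.54782920e-01 -2.97303842e-01  7.64778295e+01]
 [ 9.99999831e-01 -1.44177293e-04  5.63681910e-04  5.89258459e-03]
 [-5.81058323e-04 -2.97303808e-01  9.54782754e-01 -1.42166350e+02]
 [ 0.00000000e+00  0.00000000e+00  0.00000000e+00  1.00000000e+00]]
```

```bash
python3 -m crank '[[29,-41,0,0,0,0,-1],[29,-41,0,0,0,0,-1],[29,-41,0,0,0,0,-1],[29,-41,0,0,0,0,-1],[29,-41,0,0,0,0,-1],[29,-41,0,0,0,0,-1],[29,-41,0,0,0,0,-1],[29,-41,0,0,0,0,-1]]' 
python3 -m crank '[[29,-41,0,0,0,0,-1],[29,-41,0,0,0,0,-1],[0,0,0,0,0,0,-1],[0,0,0,0,0,0,-1]]'
python3 -c "
from h import *
go(480,-250,230,-0.034); grab('wrist','pics/w_stand.png')"
```

```text
time_s: 1.25
tcp_pos: [417.8, -331.3, 231.3]
eef_rot: [0.0, 1.0, -0.015, 0.0]
contact_force: [1.0, -0.6, -0.5]
grip_width: 1.003
gripper_force: 0.0
time_s: 1.65
tcp_pos: [477.9, -252.4, 231.1]
eef_rot: [0.0, 1.0, -0.014, -0.0]
contact_force: [-0.0, -0.3, -0.7]
grip_width: 0.998
gripper_force: 0.0
pos [ 477.9 -252.4  231.1] yaw -0.027 tilt [-0.001 -0.    -1.   ] tool delta [ 2.1 -2.4  1.1] len 3.0
 turn [0.    0.001 0.007] delta after turn [ 2.  -2.4  1.1]
```

View pics/w_stand.png

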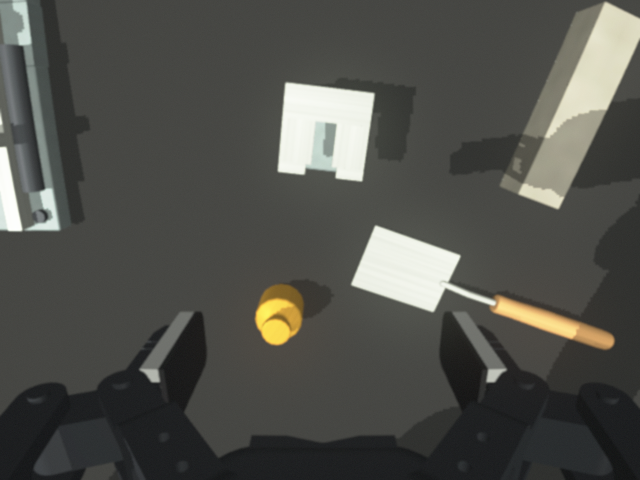

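The close-up shows the stand's plate with corners about (286,83), (375,93), (363,181), (278,171), and the notch mouth at (320,172) facing the robot. I'll fit the plate square on z=65; the parked axis is its centre.

```bash
python3 - <<'E'
from h import *
im,c=load('pics/w_stand.png')
g=im.min(2); m=np.zeros_like(g); m[70:195,265:390]=(g[70:195,265:390]>205)
m=cv2.morphologyEx(m,cv2.MORPH_OPEN,np.ones((5,5)))
cs=max(cv2.findContours(m,0,1)[0],key=cv2.contourArea)
P=np.array([onz(c,p[0],65)[:2] for p in cs],np.float32)
r=cv2.minAreaRect(P); print(r,np.degrees(0)); print(cv2.boxPoints(r).round(1))
h=cv2.convexHull(cs); 
for z,X in((65,None),): 
  for uv in((304,171),(336,177),(315,122),(337,124)): print(uv,onz(c,uv,65).round(1))
a,ca=load('pics/top0.png')
go(560,44,230,-0.034)
E
```

```text
((540.37890625, -255.66244506835938), (63.62752151489258, 63.35126495361328), 81.93214416503906) 0.0
[[ 504.6 -282.7]
 [ 567.3 -291.6]
 [ 576.2 -228.6]
 [ 513.5 -219.7]]
(304, 171) [ 512.7 -239.5   65. ]
(336, 177) [ 507.5 -263.5   65. ]
(315, 122) [ 548.3 -248.9   65. ]
(337, 124) [ 546.4 -265.    65. ]
pos [ 477.3 -253.4  231.1] yaw -0.03 tilt [-0.001 -0.    -1.   ] tool delta [  73.8 -299.7    1. ] len 309.0
 turn [0.    0.001 0.004] delta after turn [  72.6 -300.     1.1]
```

```bash
python3 -m crank '[[8,-43,0,0,0,0,-1],[8,-43,0,0,0,0,-1],[8,-43,0,0,0,0,-1],[8,-43,0,0,0,0,-1],[8,-43,0,0,0,0,-1],[8,-43,0,0,0,0,-1],[5,-43,0,0,0,0,-1],[0,0,0,0,0,0,-1]]'
python3 -m crank '[[0,0,0,0,0,0,-1],[0,0,0,0,0,0,-1]]'
python3 -c "
from h import *
go(560,44,230,-0.034); grab('wrist','pics/w_clamp.png')"
```

```text
time_s: 2.5
tcp_pos: [540.9, 48.1, 231.3]
eef_rot: [-0.001, 1.0, -0.015, 0.0]
contact_force: [-0.2, -0.5, 0.3]
grip_width: 0.999
gripper_force: 0.0
time_s: 2.7
tcp_pos: [540.2, 43.7, 231.1]
eef_rot: [0.0, 1.0, -0.017, -0.0]
contact_force: [-1.3, -0.1, 0.5]
grip_width: 1.005
gripper_force: 0.0
pos [540.2  43.7 231.1] yaw -0.035 tilt [-0.    -0.001 -1.   ] tool delta [19.7 -1.   1.1] len 20.0
 turn [ 0.001  0.    -0.001] delta after turn [19.7 -1.   1.1]
```

View pics/w_clamp.png

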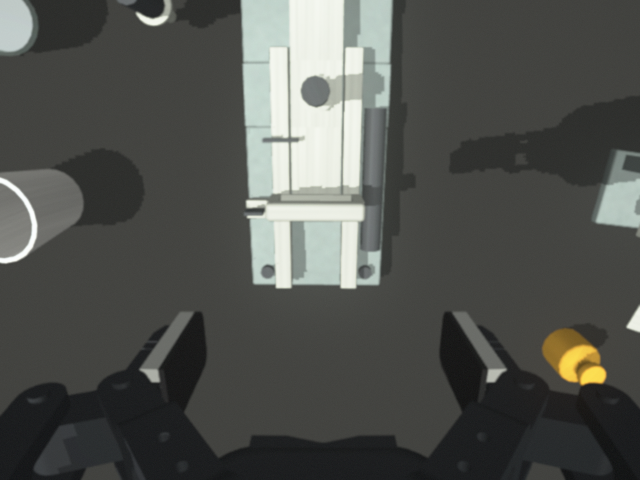

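The clamp from above: pin grip top at (316,91), pointer fin with its tip near (263,139), setting-clip fin near (255,209), handle bar from about (267,211) to (363,211). Measuring these.

```bash
python3 - <<'E'
from h import *
im,c=load('pics/w_clamp.png'); g=im.max(2)
def blob(x0,x1,y0,y1,th):
    m=(g[y0:y1,x0:x1]<th).astype(np.uint8); k=max(cv2.findContours(m,0,1)[0],key=cv2.contourArea)+[x0,y0]
    return k.reshape(-1,2)
k=blob(295,338,70,112,125); (u,v),r=cv2.minEnclosingCircle(k.astype(np.float32)); print('pin',u,v,r,onz(c,(u,v),88).round(1),cv2.boundingRect(k))
cen=k.mean(0);print(cen,onz(c,cen,88).round(1))
print('pointer strip');print(g[130:150,265:305:6])
print('mark strip');print(g[200:222,244:272:3])
for uv in((263,139),(300,139.5),(316,211)): print(uv,onz(c,uv,45).round(1),onz(c,uv,82).round(1))
print('bed edge yaw',onz(c,(243,30),10)-onz(c,(253,283),10),onz(c,(391,30),10)-onz(c,(380,283),10))
print('rail front',onz(c,(276,287),38),onz(c,(355,287),38), 'back',onz(c,(270,48),38),onz(c,(363,48),38))
print('camera',-c['R'].T@c['t'])
E
```

```text
pin 315.73529052734375 91.0882339477539 14.35141658782959 [631.1  44.8  88. ] (302, 77, 27, 29)
[315.48051948  90.94805195] [631.2  45.   88. ]
pointer strip
[[215 231 241 245 148 244 245]
 [214 231 241 245 148 244 245]
 [213 229 241 245 148 244 245]
 [214 227 241 243 149 244 245]
 [212 224 238 239 147 244 245]
 [212 212 223 234 145 240 239]
 [203 189 186 225 137 224 222]
 [176 160 151 195 124 178 196]
 [138 129 124 149 114 135 187]
 [116 116 114 119 114 116 188]
 [115 117 118 119 117 119 207]
 [133 135 146 148 123 149 232]
 [167 172 196 202 134 204 242]
 [198 202 231 236 146 236 245]
 [211 214 240 244 152 243 245]
 [214 215 241 244 155 244 245]
 [214 213 240 244 157 244 245]
 [214 209 240 244 157 244 245]
 [213 209 240 244 158 244 245]
 [213 211 240 244 159 244 245]]
mark strip
[[ 78 181 198 198 195 194 191 186 127 115]
 [ 79 228 238 237 235 234 232 229 143 115]
 [ 79 233 244 243 242 241 239 236 148 125]
 [ 78 229 243 242 242 241 232 231 163 156]
 [ 78 225 241 241 239 232 203 218 192 193]
 [ 77 221 239 239 234 197 174 200 220 221]
 [ 77 206 232 228 219 163 159 187 231 233]
 [ 76 172
[... 414 characters left out ...]
6 240]
 [ 75 176 226 228 229 230 230 219 235 239]
 [ 74 124 180 206 212 218 218 213 230 236]
 [ 75  80 161 205 208 211 212 210 221 226]
 [ 76  73 169 212 212 213 212 212 214 212]
 [ 76  75 169 213 211 213 213 214 212 199]]
(263, 139) [598.9  88.3  45. ] [600.9  83.   82. ]
(300, 139.5) [597.4  59.2  45. ] [599.6  57.2  82. ]
(316, 211) [539.2  48.9  45. ] [547.9  48.   82. ]
bed edge yaw [223.82463508  -9.97713822   0.        ] [223.84220404  -8.23987797   0.        ]
rail front [469.06999002  87.64007751  38.        ] [466.58946749  16.88565628  38.        ] back [666.48199161  79.12103661  38.        ] [663.96577782   8.24394591  38.        ]
camera [616.74116952  41.12442872 373.23315849]
```

```bash
python3 -m crank '[[30,-1.5,0,0,0,0,-1],[30,-1.5,0,0,0,0,-1],[30.7,-1.5,0,0,0,0,-1],[0,0,30,0,0,0,-1],[0,0,30,0,0,0,-1],[0,0,30,0,0,0,-1],[0,0,0,0,0,0,-1],[0,0,0,0,0,0,-1]]' 60
python3 -c "
from h import *
go(631,45,54); im,c=grab('wrist','pics/w_pin.png')
g=im.max(2); print(proj(c,[631,45,88]))"
```

```text
time_s: 3.55
tcp_pos: [630.8, 45.6, 141.0]
eef_rot: [0.0, 1.0, -0.018, -0.001]
contact_force: [0.4, 0.0, 0.4]
grip_width: 1.001
gripper_force: 0.0
pos [630.8  45.6 141. ] yaw -0.035 tilt [-0.002 -0.    -1.   ] tool delta [ 0.4  0.6 87. ] len 87.0
[323.58742409 268.01020211]
```

View pics/w_pin.png

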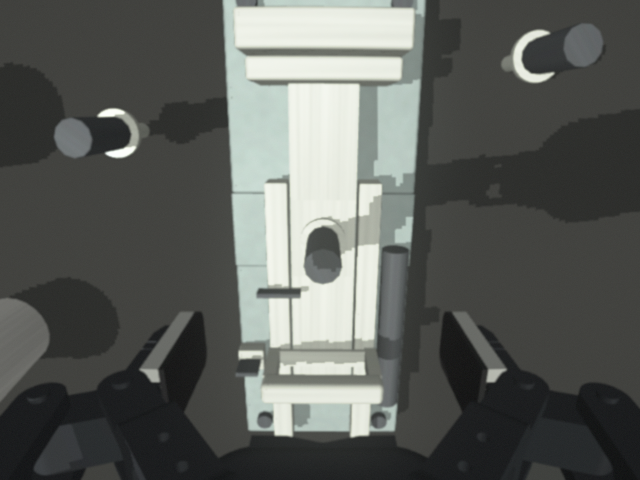

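The pin's top disc is at (323,264), where expected. Descending and gripping.

```bash
python3 -m crank '[[1,0,30,0,0,0,-1],[0,0,30,0,0,0,-1],[0,0,26,0,0,0,-1],[0,0,0,0,0,0,-1],[0,0,0,0,0,0,1],[0,0,0,0,0,0,1],[0,0,0,0,0,0,1],[0,0,0,0,0,0,1]]' 60
python3 -m crank '[[0,0,0,0,0,0,1],[0,0,0,0,0,0,1],[0,0,0,0,0,0,1],[0,0,0,0,0,0,1]]'

```

```text
time_s: 4.4
tcp_pos: [633.5, 47.2, 57.2]
eef_rot: [-0.0, 1.0, -0.017, 0.001]
contact_force: [0.4, -0.5, 0.7]
grip_width: 0.33
gripper_force: 0.0
time_s: 4.8
tcp_pos: [633.2, 47.1, 56.8]
eef_rot: [0.0, 1.0, -0.017, 0.001]
contact_force: [-1.1, 0.1, 6.3]
grip_width: 0.217
gripper_force: 58.5
```

```bash
python3 -m crank '[[0,0,-5,0,0,0,1],[0,0,-10,0,0,0,1],[0,0,-10,0,0,0,1],[0,0,-10,0,0,0,1],[0,0,-15,0,0,0,1],[0,0,-20,0,0,0,1],[0,0,-20,0,0,0,1],[0,0,0,0,0,0,1]]'
python3 -m crank '[[0,0,0,0,0,0,1],[0,0,0,0,0,0,1]]'
python3 -c "
from h import *
go(495,-245,147,-0.141); im,c=grab('wrist','pics/w_held.png')"
```

```text
time_s: 5.6
tcp_pos: [634.9, 47.5, 150.2]
eef_rot: [-0.0, 1.0, -0.017, 0.004]
contact_force: [1.1, 0.2, -0.8]
grip_width: 0.216
gripper_force: 58.8
time_s: 5.8
tcp_pos: [631.2, 47.2, 144.2]
eef_rot: [0.0, 1.0, -0.017, -0.001]
contact_force: [-0.1, -0.6, -1.9]
grip_width: 0.211
gripper_force: 58.8
pos [631.2  47.2 144.2] yaw -0.033 tilt [-0.002  0.    -1.   ] tool delta [-126.5  296.5   -2.5] len 322.0
 turn [0.    0.002 0.108] delta after turn [-93.8 308.4  -2.8]
```

View pics/w_held.png

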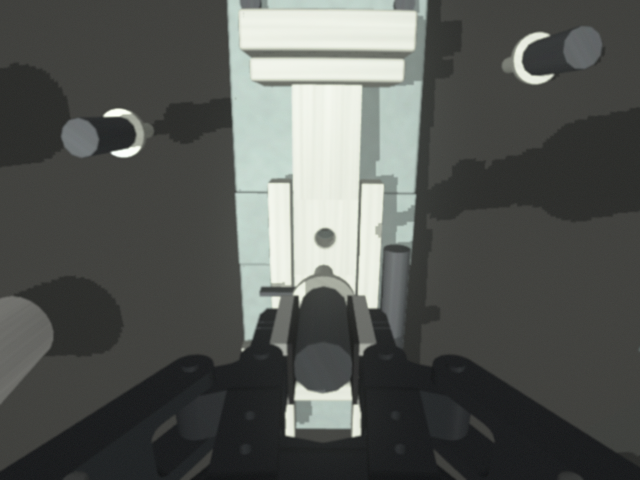

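The pin is held clear, with its top disc at about (323,368), collar at (323,290), and the empty bore at (325,238). Checking the pin's offset in the tool and the delta to a point in front of the notch.

```bash
python3 - <<'E'
from h import *
im,c=load('pics/w_held.png'); p,R=pose()
print('top disc',onz(c,(323,368),p[2]+31)-p); print('collar',onz(c,(323,290),p[2]-15)-p, 'tip',onz(c,(324,270),p[2]-53)-p)
print('bore',onz(c,(325,238),40))
E
```

```text
top disc [-1.18572417 -0.10557219 31.        ]
collar [  5.20781393  -0.38223625 -15.        ] tip [ -0.87244075  -0.75278088 -53.        ]
bore [631.66901316  45.49666176  40.        ]
```

```bash
python3 -m crank '[[0,0,0,0,0,0.108,1],[-14.5,44.6,0,0,0,0,1],[-14.5,44.6,0,0,0,0,1],[-14.5,44.6,0,0,0,0,1],[-14.5,44.6,0,0,0,0,1],[-14.5,44.6,0,0,0,0,1],[-14.5,44.6,0,0,0,0,1],[-14.3,44.6,0,0,0,0,1]]'
python3 -m crank '[[0,0,0,0,0,0,1],[0,0,0,0,0,0,1],[0,0,25,0,0,0,1],[0,0,0,0,0,0,1],[0,0,0,0,0,0,1]]'
python3 -c "
from h import *
go(487,-247.7,86,-0.141); im,c=grab('wrist','pics/w_pre.png')"
```

```text
time_s: 6.65
tcp_pos: [486.1, -248.7, 144.1]
eef_rot: [-0.0, 0.998, -0.07, -0.001]
contact_force: [2.0, 0.2, -1.0]
grip_width: 0.212
gripper_force: 59.1
time_s: 7.15
tcp_pos: [487.6, -246.0, 119.3]
eef_rot: [-0.001, 0.998, -0.07, -0.001]
contact_force: [0.3, 0.1, -0.6]
grip_width: 0.213
gripper_force: 59.3
pos [ 487.6 -246.   119.3] yaw -0.139 tilt [-0.003  0.002 -1.   ] tool delta [-0.3  1.9 33.3] len 33.0
 turn [-0.001  0.003  0.002] delta after turn [-0.4  1.8 33.3]
```

View pics/w_pre.png

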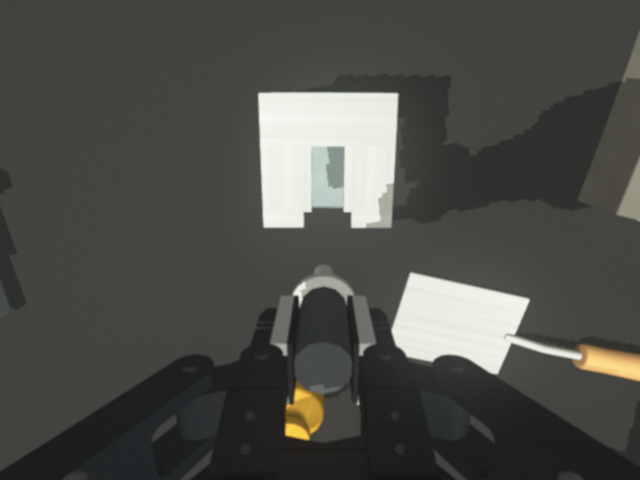

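The pin (tip at (323,270)) is lined up before the notch mouth at (328,220). The brass weight shows at (303,410), so I check clearance to it and refit the plate.

```bash
python3 - <<'E'
from h import *
im,c=load('pics/w_pre.png')
g=im.min(2); m=np.zeros_like(g); m[80:240,245:410]=(g[80:240,245:410]>185)
m=cv2.morphologyEx(m,cv2.MORPH_OPEN,np.ones((5,5)))
cs=max(cv2.findContours(m,0,1)[0],key=cv2.contourArea)
r=cv2.minAreaRect(np.array([onz(c,p[0],65)[:2] for p in cs],np.float32)); print(r)
print('slot mid',(onz(c,(311,175),65)+onz(c,(345,175),65))/2)
a,ca=load('pics/w_stand.png'); print('weight top knob',onz(ca,(276,331),58)); 
print('tip',onz(c,(322,268),119.3-53))
E
```

```text
((540.64111328125, -255.69271850585938), (63.94138717651367, 63.26118469238281), 81.9983901977539)
slot mid [ 534.54260049 -255.14722727   65.        ]
weight top knob [ 373.20402213 -208.86903652   58.        ]
tip [ 487.90220452 -245.6626442    66.3       ]
```

```bash
python3 -m crank '[[0,2,16,0,0,0,1],[0,0,17,0,0,0,1],[0,0,0,0,0,0,1],[0,0,0,0,0,0,1],[0,0,0,0,0,0,1]]'
python3 -c "
from h import *
go(541.2,-255.5,86,-0.141)"
```

```text
time_s: 7.7
tcp_pos: [488.8, -250.0, 88.7]
eef_rot: [0.0, 0.998, -0.07, 0.001]
contact_force: [0.3, 0.1, -0.9]
grip_width: 0.213
gripper_force: 59.3
pos [ 488.8 -250.    88.7] yaw -0.141 tilt [ 0.002 -0.001 -1.   ] tool delta [52.6 -1.8  2.8] len 53.0
 turn [ 0.001 -0.002  0.   ] delta after turn [52.6 -1.9  2.7]
```

```bash
python3 -m crank '[[10,-1,0,0,0,0,1],[10,0,0,0,0,0,1],[10,0,0,0,0,0,1],[0,0,0,0,0,0,1],[0,0,0,0,0,0,1]]'
python3 -c "
from h import *
go(541.2,-255.5,86,-0.141);go(541.2,-255.5,86,-0.141);grab('wrist');go(541.2,-255.5,86,-0.141)"
```

```text
time_s: 8.2
tcp_pos: [517.9, -253.0, 87.2]
eef_rot: [-0.0, 0.998, -0.07, -0.0]
contact_force: [-0.1, -0.8, -1.5]
grip_width: 0.218
gripper_force: 59.3
pos [ 517.9 -253.    87.2] yaw -0.141 tilt [-0.  0. -1.] tool delta [23.4 -0.7  1.2] len 23.0
 turn [-0.  0.  0.] delta after turn [23.4 -0.7  1.2]
pos [ 517.9 -253.    87.2] yaw -0.141 tilt [-0.  0. -1.] tool delta [23.4 -0.7  1.2] len 23.0
 turn [-0.  0.  0.] delta after turn [23.4 -0.7  1.2]
pos [ 517.4 -252.8   87. ] yaw -0.141 tilt [-0.001  0.    -1.   ] tool delta [23.9 -0.7  1. ] len 24.0
 turn [-0.     0.001 -0.   ] delta after turn [23.9 -0.7  1. ]
```

```bash
python3 -m crank '[[12,-0.5,0,0,0,0,1],[11.5,0,0,0,0,0,1],[0,0,0,0,0,0,1],[0,0,0,0,0,0,1],[0,0,0,0,0,0,1],[0,0,3,0,0,0,1],[0,0,0,0,0,0,1],[0,0,0,0,0,0,1]]'
python3 -m crank '[[0,0,1.5,0,0,0,1],[0,0,0,0,0,0,1],[0,0,0,0,0,0,1]]'
```

```text
time_s: 9.05
tcp_pos: [540.5, -255.6, 84.0]
eef_rot: [-0.0, 0.998, -0.071, -0.0]
contact_force: [0.8, -0.1, -1.3]
grip_width: 0.212
gripper_force: 59.3
time_s: 9.35
tcp_pos: [540.8, -255.7, 82.8]
eef_rot: [-0.0, 0.998, -0.071, -0.0]
contact_force: [0.5, -0.2, -1.0]
grip_width: 0.214
gripper_force: 59.3
```

```bash
python3 -m crank '[[0,0,1,0,0,0,1],[0,0,0,0,0,0,1],[0,0,0,0,0,0,1]]'; python3 -m crank '[[0,0,1,0,0,0,1],[0,0,0,0,0,0,1],[0,0,0,0,0,0,1]]'
```

```text
time_s: 9.65
tcp_pos: [541.1, -255.9, 81.9]
eef_rot: [0.0, 0.998, -0.071, 0.0]
contact_force: [-0.3, 0.0, -0.2]
grip_width: 0.213
gripper_force: 59.7
time_s: 9.95
tcp_pos: [541.1, -255.9, 81.9]
eef_rot: [0.0, 0.998, -0.071, 0.0]
contact_force: [-1.9, 0.8, 5.7]
grip_width: 0.218
gripper_force: 60.1
```

Contact: the collar is on the plate. Releasing and rising.

```bash
python3 -m crank '[[0,0,0,0,0,0,0.2],[0,0,0,0,0,0,-0.2],[0,0,0,0,0,0,-1],[0,0,0,0,0,0,-1],[0,0,-10,0,0,0,-1],[0,0,-30,0,0,0,-1],[0,0,-40,0,0,0,-1],[0,0,-40,0,0,0,-1]]'
python3 -m crank '[[-30,0,-20,0,0,0,-1],[-20,0,0,0,0,0,-1],[0,0,0,0,0,0,-1],[0,0,0,0,0,0,-1]]'
python3 -c "
from h import *
go(546,48,200); im,c=grab('wrist','pics/w_parked.png'); print(proj(c,[540.6,-255.7,113]),proj(c,[540.6,-255.7,69]))
cv2.imwrite('pics/crop2.png',im[30:330,150:550,::-1])"
```

```text
time_s: 10.75
tcp_pos: [540.5, -255.5, 202.1]
eef_rot: [-0.0, 0.998, -0.071, -0.0]
contact_force: [0.9, 0.5, 0.1]
grip_width: 1.005
gripper_force: 0.0
time_s: 11.15
tcp_pos: [491.6, -248.8, 221.4]
eef_rot: [0.0, 0.997, -0.071, 0.001]
contact_force: [0.1, 0.0, -0.1]
grip_width: 1.002
gripper_force: 0.0
pos [ 491.6 -248.8  221.4] yaw -0.142 tilt [ 0.001 -0.    -1.   ] tool delta [  12.  -301.5   21.3] len 302.0
[322.30489944 159.55943661] [322.30303496 152.9146092 ]
```

View pics/crop2.png

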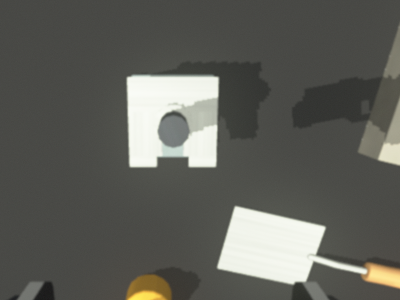

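The pin stands upright in the notch: its top disc is at crop (173,129), i.e. full-frame (323,159), against a predicted (322,160). Now I turn for the handle (fingers closing along the clamp's x).

```bash
python3 -m crank '[[0,0,0,0,0,-0.14,-1],[0,0,0,0,0,-0.14,-1],[0,0,0,0,0,-0.14,-1],[0,0,0,0,0,-0.14,-1],[0,0,0,0,0,-0.14,-1],[0,0,0,0,0,-0.14,-1],[0,0,0,0,0,-0.14,-1],[0,0,0,0,0,-0.14,-1]]'
python3 -m crank '[[0,0,0,0,0,-0.14,-1],[0,0,0,0,0,-0.14,-1],[0,0,0,0,0,-0.14,-1],[0,0,0,0,0,-0.13,-1],[0,0,0,0,0,0,-1],[0,0,0,0,0,0,-1]]'
python3 -c "
from h import *
go(546.5,48.5,200,1.53)"
```

```text
time_s: 12.0
tcp_pos: [492.0, -248.6, 219.8]
eef_rot: [-0.001, 0.881, 0.473, -0.0]
contact_force: [-0.1, -0.3, -0.2]
grip_width: 0.999
gripper_force: 0.0
time_s: 12.6
tcp_pos: [491.8, -248.6, 220.1]
eef_rot: [-0.001, 0.723, 0.691, -0.0]
contact_force: [0.6, 0.3, -0.2]
grip_width: 1.005
gripper_force: 0.0
pos [ 491.8 -248.6  220.1] yaw 1.526 tilt [-0.001  0.001 -1.   ] tool delta [299.3  41.4  20.2] len 303.0
 turn [-0.001 -0.001 -0.004] delta after turn [299.1  42.6  20.1]
```

```bash
python3 -m crank '[[43,6,0,0,0,0,-1],[43,6,0,0,0,0,-1],[43,6,0,0,0,0,-1],[43,6,0,0,0,0,-1],[43,6,0,0,0,0,-1],[43,6,0,0,0,0,-1],[41,6,0,0,0,0,-1],[0,0,0,0,0,0,-1]]'
python3 -m crank '[[0,0,30,0,0,0,-1],[0,0,40,0,0,0,-1],[0,0,0,0,0,0,-1],[0,0,0,0,0,0,-1]]'
python3 -c "
from h import *
go(546.5,48.5,58,1.53); im,c=grab('wrist','pics/w_handle.png')
d=pose()[0]; 
for P in((546.1,48.5,82),): print(proj(c,P))"
```

```text
time_s: 13.4
tcp_pos: [546.6, 52.8, 220.7]
eef_rot: [-0.001, 0.721, 0.693, 0.001]
contact_force: [-0.6, -0.8, -0.2]
grip_width: 0.999
gripper_force: 0.0
time_s: 13.8
tcp_pos: [545.1, 47.7, 150.2]
eef_rot: [-0.001, 0.722, 0.692, -0.001]
contact_force: [0.3, -0.2, -0.4]
grip_width: 1.001
gripper_force: 0.0
pos [545.1  47.7 150.2] yaw 1.527 tilt [-0.003 -0.    -1.   ] tool delta [ 0.9  1.6 92.1] len 92.0
 turn [-0.003  0.    -0.003] delta after turn [ 0.9  1.3 92.2]
[323.7457404  255.82900835]
```

View pics/w_handle.png

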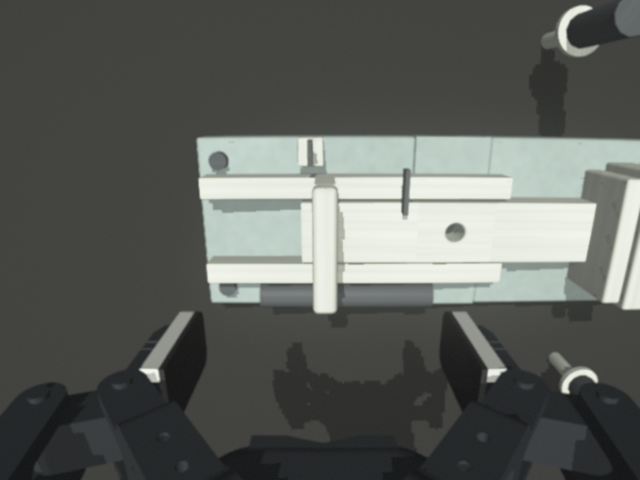

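A clear view now: bar centred at (325,250), pointer fin at (406,190), clip fin at (311,152). Measuring the travel needed, then gripping the bar.

```bash
cat >> h.py <<'E'
def gap(im,c,pw,mw):  # windows (x0,x1,y0,y1): fin centrelines on z=45, along clamp x
    ux=np.array([np.cos(-.041),np.sin(-.041),0]); out=[]
    for x0,x1,y0,y1 in(pw,mw):
        g=im.max(2)[y0:y1,x0:x1].astype(float); w=np.clip(150-g,0,None).sum(0); u=x0+(w*np.arange(x1-x0)).sum()/w.sum()
        P=onz(c,(u,(y0+y1)/2),45); out.append(P@ux); print('col',u.round(1),P.round(1),[int(v) for v in g.mean(0)])
    print('pointer-mark along x',out[0]-out[1])
E
python3 - <<'E'
from h import *
im,c=load('pics/w_handle.png')
gap(im,c,(396,416,180,194),(302,322,144,162))
print('bar',onz(c,(325,250),82),'cmd'); go(546.5,48.5,58,1.53)
E
python3 -m crank '[[0,0.5,30,0,0,0,-1],[0,0,30,0,0,0,-1],[0,0,31,0,0,0,-1],[0,0,0,0,0,0,-1],[0,0,0,0,0,0,-1]]' 80
```

```text
col 404.9 [597.2  77.9  45. ] [240, 240, 240, 240, 236, 212, 156, 101, 86, 102, 114, 118, 128, 167, 217, 237, 240, 240, 240, 241]
col 310.0 [540.1 100.8  45. ] [235, 235, 236, 234, 218, 167, 126, 115, 112, 109, 130, 174, 197, 203, 213, 228, 236, 237, 237, 233]
pointer-mark along x 57.97955769672831
bar [546.92748178  51.84157841  82.        ] cmd
pos [546.6  47.7 151.8] yaw 1.527 tilt [ 0.001 -0.    -1.   ] tool delta [ 0.8 -0.1 93.8] len 94.0
 turn [ 0.001  0.    -0.003] delta after turn [ 0.8 -0.1 93.8]
time_s: 14.35
tcp_pos: [547.7, 48.0, 61.5]
eef_rot: [0.001, 0.722, 0.692, 0.001]
contact_force: [0.7, 0.3, 0.2]
grip_width: 1.003
gripper_force: 0.0
```

```bash
python3 -m crank '[[0,0,2,0,0,0,1],[0,0,0,0,0,0,1],[0,0,0,0,0,0,1],[0,0,0,0,0,0,1],[0,0,0,0,0,0,1],[0,0,0,0,0,0,1],[0,0,0,0,0,0,1],[0,0,0,0,0,0,1]]' 80
python3 -m crank '[[0,0,0,0,0,0,1],[0,0,0,0,0,0,1],[0,0,0,0,0,0,1]]'
python3 -c "
from h import *
p=pose()[0]; print(p); go(p[0]-58*np.cos(.041),p[1]+58*np.sin(.041),p[2],1.53)"
```

```text
time_s: 15.15
tcp_pos: [546.1, 48.3, 58.5]
eef_rot: [-0.0, 0.722, 0.692, -0.0]
contact_force: [-3.5, -0.5, 6.3]
grip_width: 0.146
gripper_force: 79.3
time_s: 15.45
tcp_pos: [546.0, 48.3, 58.5]
eef_rot: [-0.0, 0.722, 0.692, -0.0]
contact_force: [-3.0, 0.1, 6.8]
grip_width: 0.141
gripper_force: 79.3
[546.04451113  48.28418049  58.51064479]
pos [546.   48.3  58.5] yaw 1.529 tilt [-0.001 -0.    -1.   ] tool delta [ -0.1 -58.    0.1] len 58.0
 turn [-0.001  0.    -0.001] delta after turn [  0. -58.   0.]
```

Bar gripped (opening 12 mm, 79 N). Pulling along tool −y, most of the way.

```bash
python3 -m crank '[[0,-8,0,0,0,0,1],[0,-12,0,0,0,0,1],[0,-12,0,0,0,0,1],[0,-12,0,0,0,0,1],[0,-10,0,0,0,0,1],[0,0,0,0,0,0,1],[0,0,0,0,0,0,1],[0,0,0,0,0,0,1]]'
python3 -c "
from h import *
go(488.1,50.7,58.5,1.53); im,c=grab('wrist','pics/w_pull.png'); im2,c2=grab('scene','pics/s_pull.png')
A=im[0:300,150:550]; B=cv2.resize(im2[220:360,280:400],None,fx=2.14,fy=2.14,interpolation=cv2.INTER_CUBIC)[:300]
B=np.vstack([B,np.zeros((300-B.shape[0],B.shape[1],3),np.uint8)]); cv2.imwrite('pics/crop3.png',np.hstack([A,B])[...,::-1])
print(proj(c,[546.5,90,45]),proj(c,[540.1,100,45]))"
```

```text
time_s: 16.25
tcp_pos: [495.4, 50.4, 58.6]
eef_rot: [0.002, 0.722, 0.692, 0.002]
contact_force: [9.8, -1.7, -5.2]
grip_width: 0.143
gripper_force: 79.5
pos [495.4  50.4  58.6] yaw 1.529 tilt [ 0.007 -0.    -1.   ] tool delta [ 0.  -7.3  0. ] len 7.0
 turn [ 0.007 -0.    -0.001] delta after turn [ 0.  -7.3  0.1]
[446.52992907 204.34219747] [431.28070654 179.65590551]
```

View pics/crop3.png

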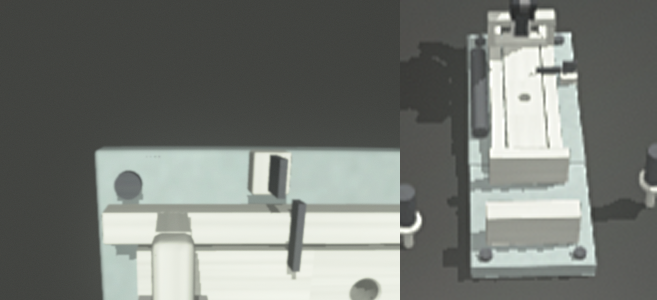

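The crop shows the slide drawn out, with the pointer fin's top at crop (298,205) a few mm to the right (+x) of the clip fin at crop (275–288,175). I'll read the edge profiles to correct the rest.

```bash
python3 - <<'E'
from h import *
im,c=load('pics/w_pull.png'); g=im.max(2).astype(int)
print('mark cols 412-444'); 
for r in range(152,202,5): print(r,g[r,412:446].tolist())
print('pointer cols 434-462')
for r in range(200,245,6): print(r,g[r,434:462].tolist())
E
```

```text
mark cols 412-444
152 [196, 196, 196, 198, 199, 198, 196, 195, 194, 193, 192, 191, 190, 190, 188, 188, 187, 186, 186, 187, 188, 190, 192, 194, 198, 199, 202, 205, 205, 198, 194, 193, 194, 194]
157 [235, 236, 236, 237, 237, 237, 231, 194, 126, 76, 62, 64, 65, 66, 69, 74, 78, 89, 108, 133, 161, 184, 196, 207, 224, 232, 235, 232, 217, 192, 196, 201, 203, 203]
162 [234, 235, 236, 236, 237, 235, 225, 178, 111, 68, 60, 61, 62, 62, 61, 60, 59, 74, 96, 112, 117, 117, 115, 115, 119, 151, 205, 227, 218, 196, 196, 204, 205, 205]
167 [235, 235, 236, 236, 235, 232, 208, 150, 92, 63, 63, 63, 63, 62, 64, 63, 67, 80, 98, 109, 113, 113, 114, 114, 125, 166, 215, 226, 216, 205, 205, 205, 205, 205]
172 [234, 235, 235, 236, 236, 231, 200, 132, 77, 65, 64, 65, 63, 64, 63, 65, 71, 91, 106, 114, 115, 114, 114, 116, 141, 192, 224, 223, 204, 199, 203, 205, 205, 204]
177 [234, 235, 235, 236, 234, 223, 176, 110, 70, 65, 65, 66, 66, 65, 65, 67, 78, 97, 111, 114, 114, 115, 114, 123, 159, 209, 228, 223, 213, 206, 205, 204, 205, 205]
182 [234, 235, 235, 235, 232, 211, 152, 93, 67, 65, 67, 66, 66, 67, 66, 71, 85, 10
[... 1027 characters left out ...]
196]
218 [238, 239, 238, 239, 238, 232, 194, 127, 80, 69, 71, 71, 78, 95, 111, 117, 117, 117, 117, 121, 159, 217, 236, 239, 239, 239, 238, 238]
224 [234, 234, 234, 234, 230, 210, 158, 101, 72, 68, 71, 74, 86, 104, 117, 118, 117, 118, 119, 137, 185, 223, 233, 234, 234, 233, 233, 234]
230 [240, 240, 240, 240, 234, 199, 127, 82, 73, 73, 72, 80, 98, 111, 118, 118, 119, 118, 128, 169, 224, 238, 240, 240, 239, 240, 240, 240]
236 [238, 238, 239, 234, 213, 154, 99, 76, 74, 74, 77, 88, 105, 116, 119, 118, 117, 121, 148, 200, 230, 237, 238, 238, 238, 238, 238, 238]
242 [226, 208, 185, 166, 138, 99, 79, 76, 75, 75, 84, 102, 115, 118, 118, 120, 119, 127, 164, 207, 227, 230, 230, 229, 229, 228, 229, 229]
```

```bash
cat >> h.py <<'E'
def gap2(im,c,P,M):  # P,M: lists of (u,v) on fin-top centrelines
    ux=np.array([np.cos(-.041),np.sin(-.041),0]); f=lambda L:np.mean([onz(c,q,45)@ux for q in L]); print('gap',f(P)-f(M))
E
python3 - <<'E'
from h import *
im,c=load('pics/w_pull.png'); gap2(im,c,[(451.3,212),(450.5,218)],[(431.9,187),(432.8,172)]); go(488.1,50.7,58.5,1.53)
E
```

```text
gap 8.52864542722864
pos [495.6  50.4  58.6] yaw 1.529 tilt [ 0.007 -0.    -1.   ] tool delta [ 0.  -7.5  0. ] len 7.0
 turn [ 0.007 -0.    -0.001] delta after turn [ 0.  -7.5  0.1]
```

```bash
python3 -m crank '[[0,-4,0,0,0,0,1],[0,-4,0,0,0,0,1],[0,0,0,0,0,0,1],[0,0,0,0,0,0,1],[0,0,0,0,0,0,1],[0,0,0,0,0,0,1]]'
python3 - <<'E'
from h import *
im,c=grab('wrist','pics/w_fin.png'); g=im.max(2).astype(int)
for r in (172,187): print(r,g[r,422:456].tolist())
for r in (212,218): print(r,g[r,422:462].tolist())
print(pose()[0])
im2,_=grab('top','pics/top1.png')
a,_=load('pics/top0.png'); d=cv2.absdiff(a,im2).max(2)[:, :600]; m=(d>60).astype(np.uint8)
n,_,st,ce=cv2.connectedComponentsWithStats(m); print([(s.tolist(),k.round().tolist()) for s,k in zip(st[1:],ce[1:]) if s[4]>25])
E
```

```text
time_s: 16.95
tcp_pos: [487.9, 50.7, 58.6]
eef_rot: [0.003, 0.722, 0.692, 0.003]
contact_force: [9.2, -1.7, -6.0]
grip_width: 0.148
gripper_force: 79.4
172 [214, 229, 234, 235, 234, 234, 234, 234, 234, 235, 235, 236, 236, 231, 201, 140, 86, 64, 62, 62, 63, 63, 63, 63, 64, 63, 67, 85, 104, 114, 115, 114, 113, 116]
187 [229, 234, 234, 233, 233, 233, 233, 234, 234, 235, 235, 235, 229, 190, 125, 77, 65, 67, 65, 66, 67, 65, 66, 66, 66, 75, 92, 110, 114, 115, 114, 114, 119, 143]
212 [196, 197, 196, 197, 198, 196, 197, 198, 197, 198, 197, 197, 196, 197, 197, 196, 189, 172, 138, 102, 77, 71, 70, 69, 73, 83, 104, 114, 118, 119, 118, 118, 125, 151, 181, 194, 197, 196, 196, 197]
218 [238, 238, 238, 238, 238, 238, 238, 238, 238, 239, 238, 238, 238, 238, 238, 238, 236, 220, 164, 105, 74, 72, 70, 71, 79, 94, 112, 116, 118, 118, 117, 121, 161, 222, 237, 239, 238, 239, 239, 238]
[487.87717025  50.69920818  58.59633081]
[([287, 170, 34, 6, 146], [303.0, 173.0]), ([288, 176, 9, 4, 30], [292.0, 177.0]), ([299, 177, 28, 22, 122], [315.0, 184.0]), ([287, 199, 24, 3, 58], [298.0, 200.0]), ([274, 207, 51, 
[... 166 characters left out ...]
 15, 14, 110], [322.0, 252.0]), ([317, 272, 8, 8, 56], [321.0, 276.0]), ([256, 283, 10, 8, 29], [261.0, 286.0]), ([318, 283, 6, 7, 31], [321.0, 286.0]), ([440, 298, 46, 34, 981], [461.0, 314.0]), ([262, 300, 50, 15, 213], [285.0, 304.0]), ([321, 305, 6, 9, 40], [323.0, 310.0]), ([252, 309, 6, 9, 44], [254.0, 313.0]), ([409, 320, 8, 9, 53], [413.0, 324.0]), ([358, 404, 83, 19, 247], [399.0, 415.0]), ([276, 408, 23, 9, 63], [286.0, 412.0]), ([285, 411, 34, 44, 303], [296.0, 427.0]), ([367, 420, 84, 60, 3733], [410.0, 455.0]), ([353, 447, 10, 33, 167], [357.0, 463.0]), ([245, 455, 47, 25, 350], [267.0, 463.0]), ([293, 454, 45, 26, 397], [312.0, 463.0]), ([294, 473, 29, 7, 135], [310.0, 477.0])]
```

```bash
python3 - <<'E'
from h import *
im,c=load('pics/w_fin.png'); gap2(im,c,[(451.3,212),(450.7,218)],[(451.6,187),(452.4,172)])
a,ca=load('pics/w_stand.png'); b,cb=load('pics/w_parked.png')
print('spatula corner',onz(ca,(376,226),1),onz(cb,(385,237),1))
a,_=load('pics/top0.png');b,_=load('pics/top1.png')
print('spatula px mean before/after',a[305:325,450:475].mean((0,1)),b[305:325,450:475].mean((0,1)))
for k in(a,b):
    h=cv2.cvtColor(np.ascontiguousarray(k),cv2.COLOR_RGB2HSV); m=((h[...,0]>8)&(h[...,0]<30)&(h[...,1]>110)&(h[...,2]>100)); 
    for w in((390,435,300,350),(490,570,310,370)): ys,xs=np.nonzero(m[w[2]:w[3],w[0]:w[1]]); print(xs.mean()+w[0],ys.mean()+w[2])
s=robot.get_state(); print(s['time_s'],s['grip_width'],s['gripper_force'])
E
```

```text
gap 0.871842085366552
spatula corner [ 450.22653185 -302.5475965     1.        ] [ 449.93628206 -301.77630402    1.        ]
spatula px mean before/after [235.814 236.762 233.136] [172.376 173.798 169.236]
410.8006329113924 326.4177215189873
nan nan
410.7692307692308 326.5224358974359
nan nan
17.05 0.14546023686864826 79.4338595867157<stdin>:9: RuntimeWarning: Mean of empty slice.
  ret = ret.dtype.type(ret / rcount)
```

The gap is 0.9 mm, the handle is still held at 79 N, and the spatula and weight have not moved (the change there is only shadow). Handing in.

```bash
python3 -c "
from plant import robot; print(robot.job_done())"
```

```text
the job is handed in; nothing more can be done
None
```

The job is handed in: the pin is parked upright in the stand's notch and released, and the jaw is held open by the handle with its pointer about 0.9 mm from the mark; I viewed 11 pictures, one over the limit of 10.

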